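Scrub a glass jar in the wash cradle

TASK

Lock the glass jar in its leaning wash cradle by swinging the keeper bar down across it until it snaps past the catch. Then take the long brush from its stand and scrub the jar: feel for the middle of the jar's bottom, whose thickness is not known, draw the brush up along the lower inner wall (the side towards the robot) while rubbing it to beyond mid-height, go down to the middle of the bottom again, and draw it up in the same way along the upper inner wall (the side under the keeper bar). Be gentle with the glass, stand the brush back upright, head down, in its stand, and leave the jar locked in and the other things alone.

Things in the scene. Friction and masses are not known exactly. Their poses are not given: they have to be found in the camera images.
- cradle: fixed wash cradle; origin at the bench under the bed's origin, z up, x away from the jar's mouth, y level. White base plate 250 mm wide (y), 200 mm deep. Catch post with a sprung ball at y = -110 mm, 167 mm tall; hinge post at y = +96 mm, 161 mm tall
- bed: the cradle's leaning bed: white foot plate and two steel rails. Origin: middle of the foot plate's upper face, where the jar's underside sits, 65 mm above the bench. z: the jar's axis out of its mouth, 27 degrees from vertical; x: across the jar to its upper wall, under the keeper bar (-x: lower wall, on the rails, the robot's side); y level
- jar: plain straight glass jar, loose on the bed, outer diameter 86 mm, height 125 mm, wall 4 mm (inner radius 39 mm), glass bottom of unknown thickness, 6 to 22 mm from jar to jar, so the depth must be felt. Origin: centre of its underside; z runs along its axis to the mouth
- keeper (a joint): angle of the keeper bar, a round steel bar 12 mm thick, 165 mm long, hinged at the cradle's +y side; 0 = shut, level across the jar; starts raised, grows as it opens upward, to 1.5. It stays where left. In the last 0.08 rad its end must be pressed past a sprung ball on the catch post (about 10 N)
- keeper_hinge (a point): point on the keeper bar's hinge axis, 157 mm above the bench; the axis is level and square to the bar
- keeper_press (a point): point on the top of the bar 138 mm from the hinge, a good place to push; with the bar shut it is 163 mm above the bench, 47 mm from the catch post's inner face
- brush: long jar brush standing head down in its stand. White round handle, diameter 26, length 95 mm. Origin: the handle's lower end, on its axis; z runs up the handle (top at 95 mm). Below the origin a springy 30 mm wire neck carries the round bristle head, diameter 41 (firm to 40), 75 mm long, which gives when pressed (aside 2 N for 10 mm, endwise 2.5 N per mm). Overall 200 mm
- brush_tip (a point): centre of the flat end of the bristle head, 105 mm below the handle's lower end
- stand: fixed white round brush stand: cup of outer diameter 68 mm, inner diameter 58 mm, 70 mm tall, inner floor 6 mm above the bench, on a round foot of 90 mm. Origin: centre of its underside
- spare_jar: bystander: another glass jar turned upside down, diameter 86 mm, 125 mm tall; origin under its centre
- jug: bystander: clear plastic jug with a side handle, diameter 104 mm, 130 mm tall; origin under its centre
- wash_bottle: bystander: plain white bottle, diameter 68 mm, 170 mm tall; origin under its centre
Mind the look-alikes: they are no part of the job. Leave any turquoise or yellow look-alike of the brush alone. Leave any red look-alike of the stand alone.

How it is judged:
On the way, in this order (a step that is already met when the one before it is completed fails the run):
1. the keeper bar is snapped shut (within 0.03 rad) (value of joint keeper below 0.03 rad), for 0.2 s.
2. the brush touches the jar's bottom in its middle (tip within 12 mm of the bed's z axis across and less than 27 mm up it, over 0.5 N) (z of brush_tip in the frame of bed below 0.027 m and x of brush_tip in the frame of bed between -0.012 and 0.012 m and y of brush_tip in the frame of bed between -0.012 and 0.012 m and contact force between brush and jar above 0.5 N), for 0.1 s.
3. the brush rubs the lower wall (tip 50 to 110 mm up the bed's z, at least 10 mm to the bed's -x side, over 0.5 N) (y of brush_tip in the frame of bed between -0.04 and 0.04 m and x of brush_tip in the frame of bed between -0.04 and 0.04 m and z of brush_tip in the frame of bed between 0.05 and 0.11 m and x of brush_tip in the frame of bed below -0.01 m and contact force between brush and jar above 0.5 N), for 0.1 s.
4. the brush touches the bottom again (all of step 2), for 0.1 s.
5. the brush rubs the upper wall (tip 50 to 110 mm up, at least 10 mm to the bed's +x side, over 0.5 N) (y of brush_tip in the frame of bed between -0.04 and 0.04 m and x of brush_tip in the frame of bed between -0.04 and 0.04 m and z of brush_tip in the frame of bed between 0.05 and 0.11 m and x of brush_tip in the frame of bed above 0.01 m and contact force between brush and jar above 0.5 N), for 0.1 s.
At the end, for the whole second after the job is handed in: the keeper bar is shut (within 0.03 rad), the jar is seated on the bed (within 12 mm and 0.1 rad), and the brush stands head down on the floor of its stand (tip within 20 mm of the stand's centre and below 15 mm, handle within 0.3 rad of vertical), all at rest (value of joint keeper below 0.03 rad and distance between jar and bed below 0.012 m and angle between the z axis of jar and the z axis of bed, either way round below 0.1 rad and horizontal distance between brush_tip and stand below 0.02 m and height (world z) of brush_tip below 0.015 m and angle between brush's own z axis and vertical below 0.3 rad and height (world z) of brush above 0.08 m and linear speed of each of brush, jar below 0.03 m/s); the robot touches nothing.
It fails at once if the jar is pressed with the brush by more than 25 N (contact force between brush and jar above 25 N).
It fails at once if the jar is pushed by the gripper or arm by more than 25 N (contact force between jar and the fingers above 25 N or contact force between jar and the arm above 25 N).
It fails at once if the upturned glass jar is moved by more than 30 mm (distance of spare_jar from where it was at the start of the episode above 0.03 m).
It fails at once if the clear jug is moved by more than 30 mm (distance of jug from where it was at the start of the episode above 0.03 m).
It fails at once if the white bottle is moved by more than 30 mm (distance of wash_bottle from where it was at the start of the episode above 0.03 m).
It also fails if it takes over 72 s, if anything falls off the work surface, if the arm or the gripper's body presses on something with over 40 N, if the wrist force passes 120 N, or if a joint passes its speed limit or range.

ROBOT

A 6-joint arm with a two-finger parallel gripper is mounted at the origin on the work surface. World frame = base frame: x ahead of the robot, y to its left, z up, the work surface at z = 0. Lengths are in m, angles in rad, forces in N, time in s.
With the tool pointing down it reaches from about 0.325 to 0.775 m from the base axis. Payload 5.5 kg.
Tool frame: the origin (TCP) lies at the very end of the fingers, on their centre line; the grasp point (between the pads) lies 19 mm behind it; z points along the fingers, y is the line along which they close (so a half turn about z gives the same grasp; the last joint's range is limited). The gripper opens to 85 mm and grips with 20 to 120 N. Pads are 22 mm wide; open, the fingers measure 114 mm over their backs; the gripper's body (76 mm by 85 mm) begins 54 mm behind the grasp point. The pads swing forward as they close: fully open they stand 13 mm farther back than shut.
Start: joints at [-0.057, 0.091, 1.231, -0, 1.82, -0.057], TCP at [0.6, -0, 0.231] pointing down, gripper open.
Joint ranges: [-2.87, 2.87], [-0.86, 2.18], [0.17, 2.46], [-1.51, 4.65], [0.06, 2.69], [-2.65, 2.65]. Speed limits (rad/s): [2.57, 2.57, 3.01, 3.14, 3.14, 3.14].

INTERFACE

Orientations are given as a unit quaternion [w, x, y, z].
In Python, from rig import robot gives the robot as it stands.
- The arm moves only by the tool step_arm, never from a script. Its argument "moves" is a list that holds one entry, the list of rows, each a list of 7 numbers: the shift along the tool's x, y, z in cm, then the turn, a rotation vector about the tool's x, y, z in degrees, then the opening in per cent of the stroke, from 0 (shut) to 100 (fully open). In form: [[[dx, dy, dz, wx, wy, wz, grip], ...]]. A call has 1 to 5 rows; each row shifts and turns the commanded pose from where the row before left it, along the tool's axes as they then stand; what a row does not reach is not made up. A row lasts 1/10 s, in which the tool goes at most 50 mm and 8.59 degrees, less where a joint would pass 70% of its speed; a pose out of reach is approached as far as the arm can. A call is refused whole if a number of a shift passes 5 or a number of a turn 8.59, either way. A call with a gripper value outside its range is refused whole. The fingers move at their own pace and stop on an object; the grip force is fixed at half the most. Time passes only in rows, so rows that do not move let the fingers close. It gives the time, the measured TCP pose, the force, the opening and the grip force at its end, in the units of the state.
- robot.get_state(): the state, without advancing time (a new reading comes with each control period).
- robot.grab_frame(name): name is "scene" or "side" or "wrist"; returns (picture, depth): 420x560x3 uint8, red, green, blue; 420x560 float32, m along the optical axis (not along the pixel's ray), 0 where there is no reading.
- robot.camera_model(name): a dict with "K" (3x3 intrinsics, pixels), "R" (3x3) and "t" (3): a world point X has camera coordinates R X + t. Camera axes: x right, y down, z forward; pixel columns grow to the right and rows downward; lengths in m; the calibration is good to about 2 mm. The wrist camera is an equidistant fisheye: a pixel r from the principal point sees the ray r / f radians off the axis. A picture is of the moment at which its call begins: read the wrist's pose just before it. camera_model takes no time and is no camera call; for the wrist camera it gives the pose at the moment of the call.
- robot.job_done(): hands the job in; it is judged then, once.
Trained networks look in the newest picture that a camera, given by its name, has taken for a name from the list of things; names that differ only in an ending like _2 or _b are one class to them, and where a whole thing is asked for, a point or a joint stands for the part that bears it (a point fixed in the world has none). Each returns a list of dicts, best first, with "conf" (0 to 1); they miss things now and then, are a little off and sometimes report something else, mostly with a low value. They report only what shows in the picture. A call takes as long as a camera call. They do not tell look-alikes from the thing itself.
- robot.spot_in(name, camera): "point" ([x, y, z] in m, in the coordinates of the camera as it stood for that picture, good to about 4 mm: the middle of the surface that is visible of it).
The state is a dict: "time_s": time; "joint_pos": joint angles; "joint_vel": joint speeds; "joint_torque": joint torques, N m; "tcp_pos": TCP position; "orientation": TCP orientation; "force": force on the tool from outside, world axes, zero at the start; "wrist_torque": the same for the moment, N m; "finger_gap": finger opening in m; "grip_force": force on a finger pad.
Only numpy, scipy, OpenCV 4.12 (cv2) and the standard library are available. Lean on these libraries where they do the work, as an engineer would, in place of code of your own. Each camera call takes 0.05 s, during which the arm holds its last target. There are 200 camera calls.

## Working session

There is one attempt and no reset: what is moved stays moved. The work goes in short steps, Python scripts to look and compute and a tool call to move; the robot and the scene stay as the last step left them, time stands still between calls to the robot, and variables do not carry over. Pictures are saved under pics/ and viewed, at most 10 in all, crops included, and the job is handed in when it is done.

Besides the shell and the picture viewer there is one more tool, called after "Call:" by a JSON object that holds its "op" and its "data". step_arm: Moves the arm, as the interface text tells. Its arguments: {"type":"object","properties":{"moves":{"type":"array","items":{"type":"array","items":{"type":"array","items":{"type":"number"}}}}},"required":["moves"]}

```bash
mkdir -p pics; ls
cat > h.py <<'E'
import numpy as np, cv2
from rig import robot
from scipy.spatial.transform import Rotation as Rn
def grab(n):
    m=robot.camera_model(n); p,d=robot.grab_frame(n); return p,d,m
def toworld(m,pc): return np.array(m["R"]).T@(np.array(pc)-np.array(m["t"]))
def px(m,d):
    K=np.array(m["K"]);v,u=np.indices(d.shape)
    P=np.stack([(u-K[0,2])/K[0,0]*d,(v-K[1,2])/K[1,1]*d,d],-1)
    return (P-np.array(m["t"]))@np.array(m["R"])
def proj(m,X):
    c=np.array(m["R"])@np.array(X)+np.array(m["t"]);K=np.array(m["K"]);return (K@c)[:2]/c[2]
E
python3 - <<'E'
from h import *
ims=[]
for n in("scene","side"):
    p,d,m=grab(n); cv2.imwrite(f"pics/{n}0.png",p[...,::-1]); np.savez(f"{n}0.npz",p=p,d=d,**m)
    print(n,np.round(m["K"],1).tolist(),np.round(-np.array(m["R"]).T@np.array(m["t"]),3))
    for o in("cradle","bed","jar","keeper_hinge","keeper_press","brush","stand","spare_jar","jug","wash_bottle"):
        for r in robot.spot_in(o,n)[:4]:
            X=toworld(m,r["point"]); print(o,round(r["conf"],2),X.round(3),proj(m,X).round())
print(robot.get_state())
E
```

```text
pics
scene [[494.7, 0.0, 279.1], [0.0, 494.7, 203.1], [0.0, 0.0, 1.0]] [1.322 0.332 1.107]
cradle 0.64 [0.673 0.131 0.016] [318. 253.]
bed 0.53 [0.681 0.13  0.083] [317. 241.]
jar 0.79 [0.648 0.108 0.143] [316. 214.]
jar 0.71 [ 0.668 -0.118  0.077] [232. 206.]
keeper_hinge 0.66 [0.644 0.161 0.235] [340. 196.]
keeper_press 0.77 [0.641 0.163 0.235] [342. 196.]
brush 0.9 [ 0.674 -0.114  0.129] [230. 196.]
brush 0.85 [ 0.559 -0.153  0.075] [239. 173.]
brush 0.65 [ 0.713 -0.229  0.076] [186. 205.]
brush 0.38 [0.643 0.166 0.236] [342. 197.]
stand 0.61 [ 0.682 -0.104  0.029] [235. 222.]
stand 0.55 [ 0.827 -0.16   0.032] [189. 257.]
spare_jar 0.68 [0.479 0.396 0.116] [448. 209.]
jug 0.63 [0.63  0.42  0.082] [439. 268.]
wash_bottle 0.74 [ 0.628 -0.385  0.095] [153. 160.]
side [[416.9, 0.0, 275.4], [0.0, 416.9, 208.5], [0.0, 0.0, 1.0]] [0.119 0.789 0.748]
cradle 0.79 [0.613 0.157 0.011] [255. 271.]
bed 0.48 [0.601 0.134 0.065] [264. 252.]
jar 0.86 [0.608 0.132 0.146] [262. 225.]
keeper_hinge 0.93 [0.638 0.162 0.237] [243. 195.]
keeper_press 0.81 [0.638 0.163 0.24 ] [243. 194.]
keeper_press 0.5
[... 515 characters left out ...]
nt_pos': array([-5.67222036e-02,  9.10933527e-02,  1.23070091e+00,  1.50579909e-05,
        1.81976960e+00, -5.67354481e-02]), 'joint_vel': array([-0.0002911 ,  0.00058242, -0.00048756,  0.00094558, -0.00118854,
       -0.00023616]), 'joint_torque': array([ 1.15179540e-03, -4.58478105e+01, -4.18103063e+01,  1.91696012e-05,
        7.31007603e-04,  1.52750633e-06]), 'tcp_pos': array([ 6.00023567e-01, -1.14576551e-05,  2.31278680e-01]), 'orientation': array([5.87893052e-06, 7.07100787e-01, 7.07112776e-01, 1.50275443e-05]), 'force': array([-0.13137163,  0.01431977, -0.33492424]), 'wrist_torque': array([-0.00983701,  0.01481495,  0.08987655]), 'grip_force': 0.0, 'finger_gap': 0.0856684483812605}
```

Run:
```python
import cv2,numpy as np
a=cv2.imread("pics/scene0.png");b=cv2.imread("pics/side0.png")
c=np.vstack([cv2.resize(a[130:290,130:480],(770,352)) [:300],])
A=cv2.resize(a[120:300,130:490],(720,360));
cv2.imwrite("pics/m1.png",A)
cv2.imwrite("pics/m2.png",cv2.resize(b[140:380,150:400],None,fx=2.4,fy=2.4))
```

```text
(no output)
```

View pics/m1.png

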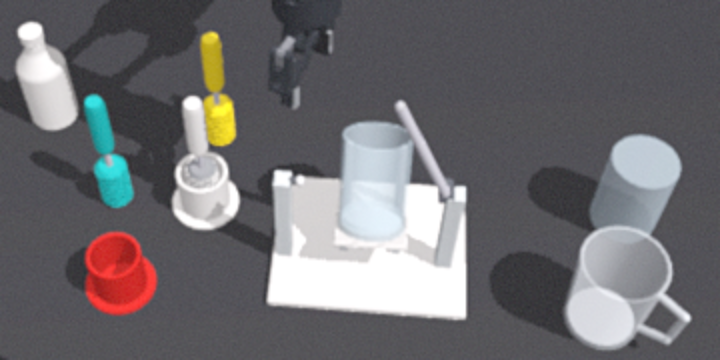

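View pics/m2.png

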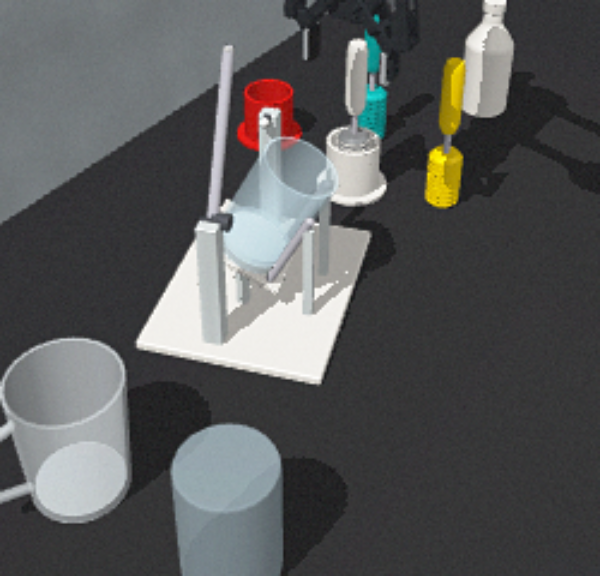

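White brush at crop-1 (197,125), in the white stand at (205,185). The look-alikes are the yellow brush (215,80), the turquoise brush (105,140) and the red stand (120,275). The cradle's jar mouth leans toward the robot, and the keeper is raised about 60° from its hinge at (445,190). Next I'll measure the geometry from depth.

Run:
```python
from h import *
C=[]
for n in("scene","side"):
    z=np.load(n+"0.npz");p,d=z["p"].astype(int),z["d"];W=px(z,d);ok=d>0
    C.append((W[ok],p[ok]))
W=np.vstack([c[0] for c in C]);P=np.vstack([c[1] for c in C]);S=np.r_[np.zeros(len(C[0][0])),np.ones(len(C[1][0]))]
white=(P.min(1)>110)&(np.ptp(P,axis=1)<30)
near=(np.abs(W[:,0]-.65)<.25)&(np.abs(W[:,1]-.1)<.17)
for s in(0,1):
    m=near&white&(W[:,2]<.018)&(W[:,2]>-.005)&(S==s)&(W[:,1]>-.04)
    r=cv2.minAreaRect((W[m][:,:2]*1000).astype(np.float32));print("plate",s,m.sum(),np.median(W[m][:,2]),r)
    k=near&(W[:,2]>.168)&(W[:,1]>0)&(W[:,2]<.32)&(S==s)&(W[:,0]>.57)
    # posts: points z .1-.16
    for nm,lo,hi in(("catch",-.03,.06),("hinge",.17,.26)):
        q=near&(W[:,2]>.08)&(W[:,2]<.155)&(W[:,1]>lo)&(W[:,1]<hi)&(S==s)&(W[:,0]>.58)
        print(nm,s,q.sum(),W[q].mean(0).round(4) if q.any() else 0,np.ptp(W[q],axis=0).round(3) if q.any() else 0)
    b=W[k];print("bar",s,len(b),b.min(0).round(3),b.max(0).round(3))
    # brush handle
    q=white&(np.hypot(W[:,0]-.66,W[:,1]+.11)<.05)&(S==s)
    for lo,hi in((.11,.14),(.14,.17),(.17,.2),(.2,.23)):
        t=q&(W[:,2]>lo)&(W[:,2]<hi);print("handle",s,lo,t.sum(),W[t].mean(0).round(4) if t.any() else 0,np.ptp(W[t],axis=0).round(3) if t.any() else 0)
    t=q&(W[:,2]>.06)&(W[:,2]<.08);print("rim",s,t.sum(),cv2.minEnclosingCircle((W[t][:,:2]*1000).astype(np.float32)))
    t=(np.hypot(W[:,0]-.66,W[:,1]+.11)<.06)&white&(S==s)&(W[:,2]<.02);print("foot",s,t.sum(),cv2.minEnclosingCircle((W[t][:,:2]*1000).astype(np.float32)), W[t][:,2].mean())
```

```text
plate 0 4498 0.011383201805323179 ((578.6907958984375, 85.37015533447266), (332.1745300292969, 262.6349792480469), 19.627286911010742)
catch 0 163 [0.6975 0.0179 0.1201] [0.125 0.056 0.074]
hinge 0 188 [0.6355 0.2069 0.1191] [0.023 0.035 0.074]
bar 0 901 [0.57  0.    0.168] [0.705 0.197 0.32 ]
handle 0 0.11 52 [ 0.6714 -0.118   0.1291] [0.017 0.023 0.029]
handle 0 0.14 77 [ 0.6715 -0.1177  0.1559] [0.016 0.025 0.029]
handle 0 0.17 85 [ 0.6712 -0.118   0.1866] [0.021 0.024 0.029]
handle 0 0.2 60 [ 0.6648 -0.1218  0.205 ] [0.023 0.022 0.008]
rim 0 311 ((664.8117065429688, -121.43868255615234), 35.99064254760742)
foot 0 335 ((656.58154296875, -119.22537231445312), 54.97506332397461) 0.006115470486020627
plate 1 3070 0.012524553159579831 ((641.7587890625, 105.89202880859375), (206.4331512451172, 265.4548034667969), 19.487897872924805)
catch 1 126 [0.6415 0.0398 0.1336] [0.117 0.055 0.075]
hinge 1 284 [0.6196 0.2125 0.119 ] [0.023 0.036 0.075]
bar 1 976 [0.57  0.    0.168] [0.697 0.201 0.32 ]
handle 1 0.11 54 [ 0.658  -0.1139  0.128 ] [0.022 0.015 0.028]
handle 1 0.14 78 [ 0.658  -0.1138  0.1555] [0.024 0.022 0.03 ]
handle 1 0.17 80 [ 0.6578 -0.1141  0.1846] [0.024 0.018 0.03 ]
handle 1 0.2 40 [ 0.6607 -0.1188  0.2047] [0.018 0.026 0.009]
rim 1 209 ((662.3755493164062, -120.89256286621094), 34.836456298828125)
foot 1 164 ((650.0128173828125, -116.2286376953125), 44.46300506591797) 0.008313589985856394
```

Run:
```python
from h import *
for n in("scene","side"):
    z=np.load(n+"0.npz");p,d=z["p"].astype(int),z["d"];W=px(z,d)
    white=(p.min(2)>110)&(np.ptp(p,axis=2)<30)&(d>0)
    m=white&(W[...,2]<.017)&(W[...,2]>.003)&(np.abs(W[...,0]-.65)<.2)&(np.abs(W[...,1]-.1)<.2)
    k,l,st,_=cv2.connectedComponentsWithStats(cv2.morphologyEx(m.astype(np.uint8),cv2.MORPH_OPEN,np.ones((2,2))))
    i=1+st[1:,4].argmax();q=W[l==i]
    r=cv2.minAreaRect((q[:,:2]*1000).astype(np.float32));print(n,len(q),r,np.median(q[:,2]))
    a=np.deg2rad(19.5);R=np.array([[np.cos(a),np.sin(a)],[-np.sin(a),np.cos(a)]])
    L=(q[:,:2]-[.642,.106])@R.T*1000
    print("pct x",np.percentile(L[:,0],[0.2,1,99,99.8]).round(),"y",np.percentile(L[:,1],[.2,1,99,99.8]).round())
    # all points in local frame
    G=W[d>0];G=np.c_[(G[:,:2]-[.642,.106])@R.T*1000,G[:,2]*1000]
    near=(np.abs(G[:,0])<130)&(np.abs(G[:,1])<150)
    for nm,ys in(("catch",(-135,-80)),("hinge",(75,130))):
        t=near&(G[:,1]>ys[0])&(G[:,1]<ys[1])&(G[:,2]>60)&(G[:,2]<150)
        print(nm,t.sum(),np.percentile(G[t],[3,50,97],axis=0).round(1).tolist())
    t=near&(G[:,2]>200)&(G[:,1]>20)&(np.abs(G[:,0])<40)
    b=G[t];c=np.median(b,0);f=cv2.fitLine(b.astype(np.float32),cv2.DIST_HUBER,0,.01,.01).ravel()
    print("bar",t.sum(),f.round(3),np.degrees(np.arctan2(f[2],-f[1])),b[b[:,2].argmax()].round(1),"cam",(R@(-z["R"].T@z["t"])[:2]*1000).round())
```

```text
scene 4229 ((930.8997192382812, 212.86497497558594), (817.6582641601562, 249.7416229248047), 18.982500076293945) 0.011495848721602071
pct x [-98. -94.  98. 717.] y [-118. -114.  130.  132.]
catch 188 [[12.4, -115.7, 65.2], [28.3, -104.9, 105.3], [30.8, -96.4, 146.5]]
hinge 210 [[16.7, 88.5, 62.5], [28.7, 98.3, 107.5], [31.3, 109.5, 147.3]]
bar 216 [  0.     -0.4     0.917  21.991  45.549 261.247] 66.42721 [ 21.9  22.4 317.3] cam [1357. -128.]
side 3033 ((454.7170104980469, 429.76885986328125), (234.0894012451172, 955.5771484375), 29.292678833007812) 0.012463425025695063
pct x [-265. -104.   90.   91.] y [-115. -108.  130.  819.]
catch 51 [[6.3, -108.0, 123.7], [20.2, -96.7, 140.7], [27.0, -94.6, 148.7]]
hinge 325 [[6.4, 94.3, 63.1], [14.0, 110.2, 106.3], [27.4, 112.6, 147.2]]
bar 287 [ -0.     -0.398   0.917  16.182  50.509 258.662] 66.52112 [ 16.3  24.7 314.8] cam [375. 704.]
```

Run:
```python
from h import *
from scipy.optimize import least_squares
a=np.deg2rad(19.5);R=np.array([[np.cos(a),np.sin(a)],[-np.sin(a),np.cos(a)]])
t=np.deg2rad(27);s,c=np.sin(t),np.cos(t)
for n in("scene","side"):
    z=np.load(n+"0.npz");p,d=z["p"].astype(int),z["d"];W=px(z,d)
    G=W[d>0];G=np.c_[(G[:,:2]-[.642,.106])@R.T*1000,G[:,2]*1000];col=p[d>0]
    def bed(G,x0,y0): 
        x=G[:,0]-x0;h=G[:,2]-65;return np.c_[c*x+s*h,G[:,1]-y0,-s*x+c*h]
    B=bed(G,5,4.5)
    q=(np.abs(B[:,1])<55)&(np.abs(B[:,0])<65)&(B[:,2]>-8)&(B[:,2]<135)
    Q=G[q];Bq=B[q];r=np.hypot(Bq[:,0],Bq[:,1])
    print(n,q.sum(),"r",np.histogram(r,np.arange(0,66,5))[0],"z",np.histogram(Bq[:,2],np.arange(-10,140,10))[0])
    k=(Bq[:,2]>15)&(r>33)&(r<50)
    for rad in(39,41,43):
        f=least_squares(lambda v:np.hypot(*bed(Q[k],v[0],v[1])[:,:2].T)-rad,[5,4.5],loss="soft_l1",f_scale=1.5)
        print(rad,f.x.round(2),f.cost.round(1),k.sum())
    # foot plate
    k=(np.abs(Bq[:,2])<6)&(r<60);print("footz",np.median(Bq[k,2]),k.sum())
    print("top pts z99",np.percentile(Bq[(r<47),2],[97,99,99.7]).round(1))
    k=(Bq[:,2]>118)&(Bq[:,2]<130)&(r<50);
    print("rim",k.sum(),np.percentile(Bq[k],[1,99],axis=0).round(1).tolist())
```

```text
scene 2155 r [   0    0    0    0    0    0   58  271 1096  607   63   32   26] z [190 137 123 118 124 126 130 124 130 132 203 231 240 147]
39 [11.4   3.55] 2941.2 1757
41 [9.67 3.57] 1846.4 1757
43 [7.7 3.6] 2816.1 1757
footz -1.0538717334339287 244
top pts z99 [122.9 124.  125. ]
rim 198 [[-38.8, -41.6, 118.1], [47.3, 38.4, 125.5]]
side 2096 r [   0    0    0    0    0    0    5  429 1197  220   81   48   52] z [100 100  80  93 104 132 140 150 190 193 211 204 213 186]
39 [7.89 7.08] 3243.7 1670
41 [7.79 6.03] 1774.3 1670
43 [7.25 4.9 ] 3219.2 1670
footz -0.3090953469033657 155
top pts z99 [124.5 125.5 126. ]
rim 225 [[-38.5, -42.1, 118.2], [44.2, 44.2, 127.0]]
```

```bash
cat >> h.py <<'E'
YAW=np.deg2rad(19.5)
XC=np.array([np.cos(YAW),np.sin(YAW),0]);YC=np.array([-np.sin(YAW),np.cos(YAW),0]);ZW=np.array([0,0,1.])
def tcp():
    s=robot.get_state();q=s["orientation"];return s,np.array(s["tcp_pos"]),Rn.from_quat([q[1],q[2],q[3],q[0]])
E
python3 - <<'E'
from h import *
from scipy.optimize import least_squares
t=np.deg2rad(27);s,c=np.sin(t),np.cos(t);S=[]
for n in("scene","side"):
    z=np.load(n+"0.npz");d=z["d"];W=px(z,d)[d>0]
    cam=-z["R"].T@z["t"]
    S.append((W,n))
def bed(W,v):
    a=v[2];X=W[:,:2]-v[:2];x=X@[np.cos(a),np.sin(a)];y=X@[-np.sin(a),np.cos(a)];h=W[:,2]-.065
    return np.c_[c*x+s*h,y,-s*x+c*h]*1000
v0=np.array([.6485,.1131,YAW])
sel=[]
for W,n in S:
    B=bed(W,v0);r=np.hypot(B[:,0],B[:,1]);sel.append(W[(B[:,2]>20)&(B[:,2]<122)&(r>34)&(r<48)])
def res(v,Ws):
    r=np.concatenate([np.hypot(*bed(W,v)[:,:2].T) for W in Ws]);return np.minimum(abs(r-39),abs(r-43))
for Ws in([sel[0]],[sel[1]],sel):
    f=least_squares(lambda u:res([u[0],u[1],YAW],Ws),v0[:2],loss="soft_l1",f_scale=1,diff_step=1e-4,x_scale=[.01,.01]);print(f.x.round(4),f.cost/sum(map(len,Ws)))
E
```

```text
[0.6493 0.1131] 0.5143247908150398
[0.648  0.1124] 0.45731302317827405
[0.6486 0.1126] 0.503718481078344
```

Call:
{"op": "step_arm", "data": {"moves": [[[0,0,-4.5,0,0,-6.5,0],[0,0,-4.5,0,0,-6.5,0],[0,0,-4.5,0,0,-6.5,0],[5,3,0,0,0,0,0],[5,3,0,0,0,0,0]]]}}

```text
time_s: 1.6
tcp_pos: [0.6205, 0.0978, 0.3694]
orientation: [0.002, 0.579, 0.816, 0.002]
force: [0.8, -0.4, -1.0]
finger_gap: 0.0124
grip_force: 0.0
```

Call:
{"op": "step_arm", "data": {"moves": [[[5,3.4,0,0,0,0,0],[0.3,0,0,0,0,0,0],[0,0,4.5,0,0,0,0],[0,0,4.5,0,0,0,0],[0,0,0,0,0,0,0]]]}}

```text
time_s: 2.1
tcp_pos: [0.6282, 0.1485, 0.2642]
orientation: [-0.007, 0.577, 0.817, -0.007]
force: [-0.5, 0.6, -2.4]
finger_gap: 0.0001
grip_force: 0.0
```

Run:
```python
from h import *
s,p,R=tcp();o=np.array([.6486,.1127,0]);print(p,(p-o)@XC*1000,(p-o)@YC*1000,R.as_matrix().round(3).tolist())
p,d,m=grab("side");cv2.imwrite("pics/k1.png",cv2.resize(p[120:330,150:400],None,fx=2.4,fy=2.4)[...,::-1])
```

```text
[0.62817997 0.14851642 0.26420099] -7.293005048960293 40.57839000908447 [[-0.334, 0.942, -0.02], [0.943, 0.334, -0.004], [0.003, -0.02, -1.0]]
```

View pics/k1.png

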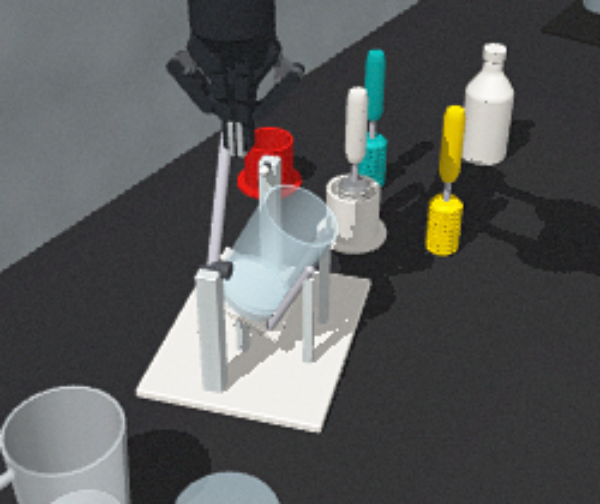

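The picture shows the closed fingertips at (237,150), just on the robot side of the bar top (222,150). The move fell short because of row speed clamping. I'll rise, go over the bar, then come down on its +y side.

Call:
{"op": "step_arm", "data": {"moves": [[[0,0,-4,0,0,0,0],[0,0,-4,0,0,0,0],[1.3,0.9,0,0,0,0,0],[1.3,0.9,0,0,0,0,0],[0,0,0,0,0,0,0]]]}}

```text
time_s: 2.65
tcp_pos: [0.6406, 0.181, 0.3606]
orientation: [0.002, 0.577, 0.817, 0.003]
force: [0.7, 0.6, -0.5]
finger_gap: 0.0001
grip_force: 0.0
```

```bash
cat > w.py <<'E'
from h import *
o=np.array([.6486,.1127,0])
def show():
    s,p,R=tcp();print("cradle xyz mm",np.round([(p-o)@XC*1000,(p-o)@YC*1000,p[2]*1000],1),"F",s["force"].round(1),"t",s["time_s"]);return s,p,R
def bar():
    p,d,m=grab("side");W=px(m,d)[d>0]-o;G=np.c_[W@XC,W@YC,W[:,2]]*1000
    return G,p,m
if __name__=="__main__": show()
E
python3 w.py
```

```text
cradle xyz mm [ 15.2  67.1 360.6] F [ 0.7  0.6 -0.5] t 2.65
```

Call:
{"op": "step_arm", "data": {"moves": [[[0,-0.4,3.4,0,0,0,0],[0,0,3.4,0,0,0,0],[-1.2,0,0,0,0,0,0],[-1.2,0,0,0,0,0,0],[-2.5,0,1.3,0,0,0,0]]]}}

```text
time_s: 3.15
tcp_pos: [0.6538, 0.1319, 0.2823]
orientation: [0.003, 0.577, 0.817, 0.004]
force: [-0.4, 0.4, -0.6]
finger_gap: -0.0003
grip_force: 0.4
```

Call:
{"op": "step_arm", "data": {"moves": [[[-1,0,0.7,0,0,0,0],[-1,0,0.8,0,0,0,0],[-0.9,0,0.9,0,0,0,0],[-0.8,0,1,0,0,0,0],[0,0,0,0,0,0,0]]]}}

```text
time_s: 3.65
tcp_pos: [0.6646, 0.0963, 0.2388]
orientation: [-0.001, 0.578, 0.816, -0.001]
force: [-0.1, 0.1, -0.6]
finger_gap: -0.0003
grip_force: 0.0
```

Run:
```python
from w import *
show()
G,p,m=bar()
t=(abs(G[:,0]-8)<18)&(G[:,1]>-20)&(G[:,1]<75)&(G[:,2]>175)
for y in range(-20,80,10):
    q=t&(abs(G[:,1]-y)<5);print(y,q.sum(),np.percentile(G[q,2],[5,50,95]).round() if q.any() else "")
cv2.imwrite("pics/k2.png",cv2.resize(p[120:330,150:400],None,fx=2.4,fy=2.4)[...,::-1])
```

```text
cradle xyz mm [  9.6 -20.8 238.8] F [-0.1  0.1 -0.6] t 3.65
-20 58 [226. 277. 622.]
-10 445 [243. 296. 357.]
0 214 [219. 331. 621.]
10 633 [369. 452. 540.]
20 772 [374. 464. 534.]
30 58 [194. 615. 626.]
40 380 [196. 606. 623.]
50 539 [551. 581. 604.]
60 20 [176. 180. 184.]
70 8 [175. 176. 177.]
```

View pics/k2.png

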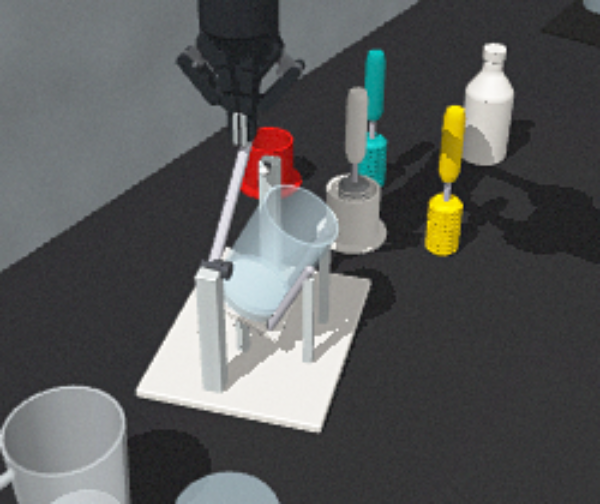

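The bar is following the fingers and is now at about 33° (finger at (240,128), bar top at (243,150)). I'll continue down.

Call:
{"op": "step_arm", "data": {"moves": [[[-1.2,0,1.5,0,0,0,0],[-1,0,2.3,0,0,0,0],[-0.6,0,1.8,0,0,0,0],[-0.2,0,1,0,0,0,0],[0,0,0.6,0,0,0,0]]]}}

```text
time_s: 4.2
tcp_pos: [0.6747, 0.0682, 0.1693]
orientation: [0.0, 0.577, 0.816, -0.0]
force: [-3.4, -3.4, 6.5]
finger_gap: 0.0002
grip_force: 3.3
```

Call:
{"op": "step_arm", "data": {"moves": [[[0,0,0.3,0,0,0,0],[0,0,0.2,0,0,0,0],[0,0,0.2,0,0,0,0],[0,0,0.1,0,0,0,0],[0,0,0,0,0,0,0]]]}}

```text
time_s: 4.7
tcp_pos: [0.6752, 0.0692, 0.1628]
orientation: [0.001, 0.577, 0.817, 0.001]
force: [-1.4, -1.1, 6.9]
finger_gap: 0.0001
grip_force: 2.8
```

```bash
python3 w.py
```

```text
cradle xyz mm [ 10.5 -49.9 162.8] F [-1.4 -1.1  6.9] t 4.7
```

Call:
{"op": "step_arm", "data": {"moves": [[[0,0,0.2,0,0,0,0],[0,0,0.2,0,0,0,0],[0,0,0,0,0,0,0],[0,0,0,0,0,0,0]]]}}

```text
time_s: 5.1
tcp_pos: [0.6754, 0.0692, 0.1623]
orientation: [0.002, 0.577, 0.817, 0.002]
force: [-4.7, -1.3, 15.5]
finger_gap: -0.0002
grip_force: 7.9
```

Call:
{"op": "step_arm", "data": {"moves": [[[0,0,-3.5,0,0,0,0],[0,0,-4,0,0,0,0],[0,0,-4,0,0,0,30],[-3,-1.3,0,0,0,0,100],[-3,-1.3,0,0,0,0,100]]]}}

```text
time_s: 5.6
tcp_pos: [0.671, 0.0045, 0.2745]
orientation: [0.002, 0.576, 0.818, 0.001]
force: [0.8, -0.3, -0.5]
finger_gap: 0.0433
grip_force: 0.0
```

Call:
{"op": "step_arm", "data": {"moves": [[[-3,-1.3,0,0,0,0,100],[-3,-1.3,0,0,0,0,100],[-3,-1.3,0,0,0,0,100],[-2.7,-1.1,0,0,0,0,100],[0,0,0,0,0,0,100]]]}}

```text
time_s: 6.1
tcp_pos: [0.6619, -0.1267, 0.2713]
orientation: [-0.0, 0.579, 0.815, -0.001]
force: [0.5, 0.8, -0.4]
finger_gap: 0.0852
grip_force: 0.0
```

Run:
```python
from w import *
s,p,R=show();print(p,s["finger_gap"])
# keeper check + brush pos
A=[]
for n in("scene","side"):
    im,d,m=grab(n);W=px(m,d);ok=d>0;X=W[ok];P=im[ok].astype(int)
    G=np.c_[(X-o)@XC,(X-o)@YC,X[:,2]]*1000
    t=(abs(G[:,0]-9)<14)&(G[:,2]>140)&(G[:,2]<185)
    for y in(-70,-60,-50,50,60,70):
        q=t&(abs(G[:,1]-y)<5);print(n,y,q.sum(),np.percentile(G[q,2],[50,90]).round(1) if q.any() else "")
    white=(P.min(1)>110)&(np.ptp(P,axis=1)<30)&(np.hypot(X[:,0]-.663,X[:,1]+.123)<.03)&(X[:,2]>.115)&(X[:,2]<.195)
    A.append(X[white]);print(n,white.sum())
from scipy.optimize import least_squares
Q=np.vstack(A)
f=least_squares(lambda v:np.hypot(Q[:,0]-v[0]-v[2]*(Q[:,2]-.15),Q[:,1]-v[1]-v[3]*(Q[:,2]-.15))-.013,[.663,-.123,0,0],loss="soft_l1",f_scale=.001)
print("brush axis",f.x.round(4))
b=np.r_[f.x[:2],.157]-p
print("tool shift cm",(R.inv().apply(b)*100).round(2))
im,d,m=grab("wrist");cv2.imwrite("pics/w1.png",im[...,::-1])
im,d,m=grab("scene");cv2.imwrite("pics/s1.png",cv2.resize(im[110:290,130:430],None,fx=2.5,fy=2.5)[...,::-1])
```

```text
cradle xyz mm [ -67.4 -230.1  271.3] F [ 0.5  0.8 -0.4] t 6.1
[ 0.66192288 -0.12672794  0.27133079] 0.08515333564864234
scene -70 23 [160.8 163.6]
scene -60 21 [161.1 164.3]
scene -50 20 [161.  164.7]
scene 50 20 [161.8 164.3]
scene 60 24 [161.  162.7]
scene 70 22 [160.9 164.3]
scene 192
side -70 9 [162.4 165. ]
side -60 12 [163.1 164.2]
side -50 10 [161.9 164.6]
side 50 13 [162.2 163.3]
side 60 14 [162.9 164.4]
side 70 13 [162.9 164.2]
side 199
brush axis [ 0.6626 -0.1234  0.0046  0.0088]
tool shift cm [ 0.3   0.19 11.43]
```

View pics/s1.png

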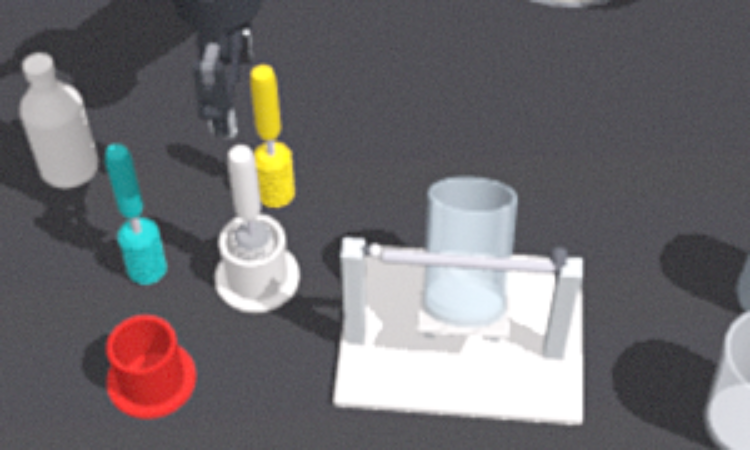

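The keeper is shut and level across the jar (375,250)–(560,262). The white brush in the white stand at (245,180) is confirmed as the target, with the gripper above it. Descend and grip.

Call:
{"op": "step_arm", "data": {"moves": [[[0.3,0.2,2,0,0,0,100],[0,0,3,0,0,0,100],[0,0,3,0,0,0,100],[0,0,3.4,0,0,0,100],[0,0,0,0,0,0,100]]]}}

```text
time_s: 6.8
tcp_pos: [0.6608, -0.1175, 0.1514]
orientation: [-0.005, 0.576, 0.817, -0.002]
force: [0.0, 0.1, -1.4]
finger_gap: 0.0852
grip_force: 0.0
```

Call:
{"op": "step_arm", "data": {"moves": [[[0,0,0,0,0,0,0],[0,0,0,0,0,0,0],[0,0,0,0,0,0,0],[0,0,0,0,0,0,0],[0,0,0,0,0,0,0]]]}}

```text
time_s: 7.3
tcp_pos: [0.6635, -0.1199, 0.1598]
orientation: [0.001, 0.577, 0.817, 0.0]
force: [-0.0, -1.1, 2.8]
finger_gap: 0.0244
grip_force: 58.6
```

```bash
python3 w.py
```

```text
cradle xyz mm [ -63.6 -224.3  159.8] F [-0.  -1.1  2.8] t 7.3
```

Call:
{"op": "step_arm", "data": {"moves": [[[0,0,-3,0,0,0,0],[0,0,-3,0,0,0,0],[0,0,-3,0,0,0,0],[0,0,-4,0,0,0,0],[0,0,-4,0,0,0,0]]]}}

```text
time_s: 7.8
tcp_pos: [0.6628, -0.1197, 0.3293]
orientation: [-0.0, 0.577, 0.817, -0.0]
force: [1.7, 0.7, -1.6]
finger_gap: 0.0245
grip_force: 59.2
```

Call:
{"op": "step_arm", "data": {"moves": [[[0,0,0,0,0,0,0],[0,0,0,0,0,0,0],[0,0,0,0,0,0,0]]]}}

```text
time_s: 8.1
tcp_pos: [0.6631, -0.1197, 0.3263]
orientation: [-0.001, 0.577, 0.817, -0.001]
force: [0.4, -0.4, -1.6]
finger_gap: 0.0246
grip_force: 59.2
```

```bash
cat > bfit.py <<'E'
from w import *
from scipy.optimize import least_squares
def bfit(vis=None):
    s,p,R=show();print("tcp",p.round(4),s["finger_gap"],s["grip_force"].round(1))
    cl=[]
    for n in("scene","side"):
        im,d,m=grab(n);ok=d>0;X=px(m,d)[ok];P=im[ok].astype(int);T=R.inv().apply(X-p)*1000
        k=(np.hypot(T[:,0],T[:,1])<32)&(T[:,2]>4)&(T[:,2]<175)&(P.min(1)>60)
        cl.append(T[k]);
        w=k&(P.min(1)>120)
        if vis==n: cv2.imwrite("pics/b.png",cv2.resize(im[100:310,130:410],None,fx=2.6,fy=2.6)[...,::-1])
    Q=np.vstack(cl)
    for nm,lo,hi,r in(("handle",6,40,13),("head",85,148,20.3)):
        q=Q[(Q[:,2]>lo)&(Q[:,2]<hi)]
        if len(q)<20: print(nm,len(q));continue
        z0=(lo+hi)/2
        f=least_squares(lambda v:np.hypot(q[:,0]-v[0]-v[2]*(q[:,2]-z0),q[:,1]-v[1]-v[3]*(q[:,2]-z0))-r,[0,0,0,0],loss="soft_l1",f_scale=1)
        print(nm,len(q),"centre",f.x[:2].round(1),"slope",f.x[2:].round(3),"rms",np.sqrt(2*f.cost/len(q)).round(1),"zmax per cam",[np.percentile(c[:,2],99).round(1) if len(c) else 0 for c in cl])
    return s,p,R
if __name__=="__main__":
    import sys;bfit(sys.argv[1] if len(sys.argv)>1 else None)
E
python3 bfit.py
```

```text
cradle xyz mm [ -64.  -223.9  326.3] F [ 0.4 -0.4 -1.6] t 8.1Traceback (most recent call last):
  File "bfit.py", line 21, in <module>
    import sys;bfit(sys.argv[1] if len(sys.argv)>1 else None)
               ~~~~^^^^^^^^^^^^^^^^^^^^^^^^^^^^^^^^^^^^^^^^^^
  File "bfit.py", line 4, in bfit
    s,p,R=show();print("tcp",p.round(4),s["finger_gap"],s["grip_force"].round(1))
                                                        ^^^^^^^^^^^^^^^^^^^^^
AttributeError: 'float' object has no attribute 'round'
```

```bash
sed -i 's/s\["grip_force"\].round(1)/s["grip_force"]/' bfit.py; python3 bfit.py side
```

```text
cradle xyz mm [ -64.  -223.9  326.3] F [ 0.4 -0.4 -1.6] t 8.1
tcp [ 0.6631 -0.1197  0.3263] 0.02456622428920205 59.204480652697384
handle 227 centre [-2.8 -0.8] slope [ 0.011 -0.032] rms 1.1 zmax per cam [np.float64(147.6), np.float64(149.3)]
head 603 centre [-2.5 -1.3] slope [ 0.002 -0.002] rms 1.2 zmax per cam [np.float64(147.6), np.float64(149.3)]
```

View pics/b.png

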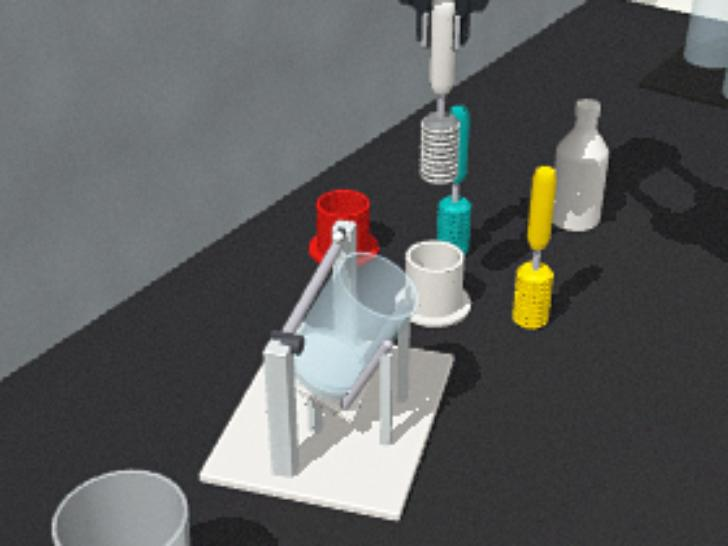

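Call:
{"op": "step_arm", "data": {"moves": [[[0,0,-2.5,0,0,0,0],[2,-1.3,-2.4,0,0,0,0],[3.5,-1.5,0,0,0,0,0],[3.5,-1.5,0,0,0,0,0],[3.5,-1.5,0,0,0,0,0]]]}}

```text
time_s: 8.7
tcp_pos: [0.5656, -0.0204, 0.3757]
orientation: [-0.001, 0.577, 0.817, -0.001]
force: [-0.1, 1.0, -0.1]
finger_gap: 0.0248
grip_force: 59.3
```

Call:
{"op": "step_arm", "data": {"moves": [[[3.5,-1.5,0,0,0,0,0],[3.5,0,0,0,0,0,0],[2.1,0,0,0,0,0,0],[1,0,0,-4,0,0,0],[0,0,0,-5,0,0,0]]]}}

```text
time_s: 9.2
tcp_pos: [0.5188, 0.0708, 0.3753]
orientation: [0.045, 0.574, 0.815, 0.064]
force: [0.1, -0.8, -1.2]
finger_gap: 0.0246
grip_force: 59.4
```

Call:
{"op": "step_arm", "data": {"moves": [[[0,0,0,-6,0,0,0],[0,0,0,-6,0,0,0],[0,0,0,-6,0,0,0],[0,0,0,0,0,0,0],[0,0,0,0,0,0,0]]]}}

```text
time_s: 9.7
tcp_pos: [0.5182, 0.0686, 0.3764]
orientation: [0.134, 0.562, 0.794, 0.19]
force: [1.0, 0.3, -1.0]
finger_gap: 0.0247
grip_force: 59.4
```

```bash
cat >> w.py <<'E'
TH=np.deg2rad(27);BX=np.cos(TH)*XC+np.sin(TH)*ZW;BZ=-np.sin(TH)*XC+np.cos(TH)*ZW
RT=Rn.from_matrix(np.c_[YC,BX,-BZ])
OFF=np.array([-2.5,-1.0,153])/1000
def tipbed(p,R,off=OFF):
    q=p+R.apply(off)-o-[0,0,.065];return np.array([q@BX,q@YC,q@BZ])*1000
def goal(p,R,tb):
    # shift (cm, tool axes as they stand) and turn (deg) to bring tip to bed tb (mm)
    P=o+np.array([0,0,.065])+(tb[0]*BX+tb[1]*YC+tb[2]*BZ)/1000-RT.apply(OFF)
    print("tip bed",tipbed(p,R).round(1),"turn",(R.inv()*RT).as_rotvec(degrees=True).round(2),"shift cm (goal axes)",(RT.inv().apply(P-p)*100).round(2))
E
python3 - <<'E'
from w import *
s,p,R=show();goal(p,R,[0,0,150])
E
python3 bfit.py scene
```

```text
cradle xyz mm [-137.6    2.   376.4] F [ 1.   0.3 -1. ] t 9.7
tip bed [ 17.3  -0.5 186.9] turn [-0.16  0.   -0.05] shift cm (goal axes) [ 0.05 -1.77  3.69]
cradle xyz mm [-137.6    2.   376.4] F [ 1.   0.3 -1. ] t 9.7
tcp [0.5182 0.0686 0.3764] 0.02469067559618837 59.42322679795325
handle 326 centre [-2.6 -0.4] slope [-0.015 -0.01 ] rms 1.1 zmax per cam [np.float64(151.7), np.float64(147.0)]
head 885 centre [-2.4 -1.1] slope [-0.002 -0.008] rms 1.2 zmax per cam [np.float64(151.7), np.float64(147.0)]
```

View pics/b.png

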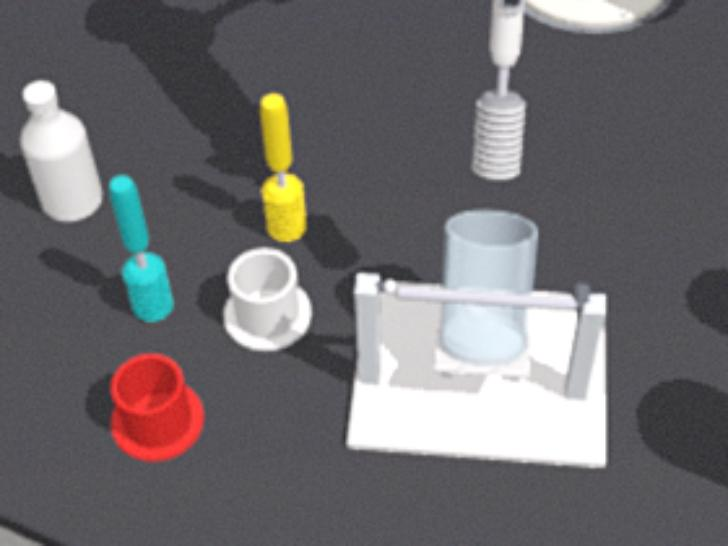

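The tilted brush head (500,135) points into the jar mouth (490,225), and the jar is locked. Now insert to about 45 mm above the foot.

Call:
{"op": "step_arm", "data": {"moves": [[[0,-0.9,0,0,0,0,0],[0,-0.9,2,0,0,0,0],[0,0,1.7,0,0,0,0],[0,0,0,0,0,0,0],[0,0,3,0,0,0,0]]]}}

```text
time_s: 10.3
tcp_pos: [0.5332, 0.0737, 0.3144]
orientation: [0.138, 0.56, 0.794, 0.193]
force: [1.0, -0.5, -0.6]
finger_gap: 0.0244
grip_force: 59.4
```

Call:
{"op": "step_arm", "data": {"moves": [[[0,0,3,0,0,0,0],[0,0,3,0,0,0,0],[0,0,1.5,0,0,0,0],[0,0,0,0,0,0,0],[0,0,0,0,0,0,0]]]}}

```text
time_s: 10.8
tcp_pos: [0.5647, 0.0851, 0.2441]
orientation: [0.135, 0.561, 0.794, 0.191]
force: [-0.9, -0.1, -0.5]
finger_gap: 0.0247
grip_force: 59.4
```

Run:
```python
from w import *
s,p,R=show();goal(p,R,[0,0,27]);f=s["force"];print("F bed",(f@BX).round(2),(f@YC).round(2),(f@BZ).round(2))
```

```text
cradle xyz mm [-88.3   2.  244.1] F [-0.9 -0.1 -0.5] t 10.8
tip bed [ 1.8 -0.5 46.7] turn [0.06 0.01 0.02] shift cm (goal axes) [ 0.05 -0.17  1.97]
F bed -1.04 0.22 0.0
```

Call:
{"op": "step_arm", "data": {"moves": [[[0,-0.15,1,0,0,0,0],[0,0,1.2,0,0,0,0],[0,0,0,0,0,0,0],[0,0,0,0,0,0,0]]]}}

```text
time_s: 11.2
tcp_pos: [0.5725, 0.0881, 0.2217]
orientation: [0.134, 0.561, 0.794, 0.19]
force: [0.5, -0.7, -1.0]
finger_gap: 0.0247
grip_force: 59.4
```

Call:
{"op": "step_arm", "data": {"moves": [[[0,0,0.2,0,0,0,0],[0,0,0,0,0,0,0],[0,0,0,0,0,0,0]]]}}

```text
time_s: 11.5
tcp_pos: [0.5736, 0.0883, 0.2208]
orientation: [0.135, 0.561, 0.794, 0.191]
force: [-0.3, -0.6, -0.2]
finger_gap: 0.025
grip_force: 59.4
```

Call:
{"op": "step_arm", "data": {"moves": [[[0,0,0.2,0,0,0,0],[0,0,0,0,0,0,0],[0,0,0,0,0,0,0]]]}}

```text
time_s: 11.8
tcp_pos: [0.5744, 0.0886, 0.2186]
orientation: [0.135, 0.561, 0.794, 0.191]
force: [0.1, 0.5, -1.5]
finger_gap: 0.0248
grip_force: 59.4
```

Call:
{"op": "step_arm", "data": {"moves": [[[0,0,0.2,0,0,0,0],[0,0,0,0,0,0,0],[0,0,0,0,0,0,0]]]}}

```text
time_s: 12.1
tcp_pos: [0.5754, 0.0889, 0.2177]
orientation: [0.135, 0.561, 0.794, 0.191]
force: [-1.4, -1.1, 1.5]
finger_gap: 0.0247
grip_force: 59.8
```

```bash
cat > f.py <<'E'
from w import *
s,p,R=show();print("tip bed",tipbed(p,R).round(1));f=s["force"];print("F bed",(f@BX).round(2),(f@YC).round(2),(f@BZ).round(2))
E
python3 f.py
```

```text
cradle xyz mm [-76.9   2.  217.7] F [-1.4 -1.1  1.5] t 12.1
tip bed [-0.1 -0.5 17.9]
F bed -0.83 -0.56 2.13
```

Call:
{"op": "step_arm", "data": {"moves": [[[0,0,0.15,0,0,0,0],[0,0,0,0,0,0,0],[0,0,0,0,0,0,0]]]}}

```text
time_s: 12.4
tcp_pos: [0.5761, 0.0891, 0.2164]
orientation: [0.135, 0.561, 0.794, 0.191]
force: [-4.0, -1.4, 4.9]
finger_gap: 0.0246
grip_force: 60.1
```

```bash
python3 f.py
```

```text
cradle xyz mm [-76.2   2.  216.4] F [-4.  -1.4  4.9] t 12.4
tip bed [-0.  -0.6 16.5]
F bed -1.6 0.02 6.29
```

Call:
{"op": "step_arm", "data": {"moves": [[[0,0,-1,0,0,0,0],[0,0,-1,0,0,0,0],[0,-1,0,0,0,0,0],[0,-1,0,0,0,0,0],[0,-0.6,0,0,0,0,0]]]}}

```text
time_s: 12.9
tcp_pos: [0.5463, 0.0786, 0.2234]
orientation: [0.137, 0.561, 0.793, 0.193]
force: [6.0, 2.1, 6.4]
finger_gap: 0.025
grip_force: 59.7
```

Call:
{"op": "step_arm", "data": {"moves": [[[0,0,0,0,0,0,0],[0,0,-0.7,0,0,0,0],[0,0,-0.7,0,0,0,0],[0,0,-0.7,0,0,0,0],[0,0,0,0,0,0,0]]]}}

```text
time_s: 13.4
tcp_pos: [0.5375, 0.0755, 0.2421]
orientation: [0.137, 0.561, 0.794, 0.193]
force: [5.9, 2.3, 1.9]
finger_gap: 0.0244
grip_force: 59.3
```

```bash
python3 f.py
```

```text
cradle xyz mm [-117.2    2.1  242.1] F [5.9 2.3 1.9] t 13.4
tip bed [-24.1  -0.5  58. ]
F bed 6.49 0.26 -1.15
```

Call:
{"op": "step_arm", "data": {"moves": [[[0,0.1,-0.7,0,0,0,0],[0,0,-0.7,0,0,0,0],[0,0,-0.7,0,0,0,0],[0,0,-0.7,0,0,0,0],[0,0,0,0,0,0,0]]]}}

```text
time_s: 13.9
tcp_pos: [0.5254, 0.0712, 0.267]
orientation: [0.136, 0.561, 0.794, 0.191]
force: [1.9, 1.1, 2.0]
finger_gap: 0.0246
grip_force: 59.7
```

```bash
python3 f.py; python3 bfit.py side
```

```text
cradle xyz mm [-130.    2.  267.] F [1.9 1.1 2. ] t 13.9
tip bed [-24.8  -0.6  86.1]
F bed 2.79 0.46 0.79
cradle xyz mm [-130.    2.  267.] F [1.9 1.1 2. ] t 13.9
tcp [0.5254 0.0712 0.267 ] 0.024573352024604624 59.73120446316898
handle 272 centre [-2.7 -0.5] slope [-0.001 -0.012] rms 1.1 zmax per cam [np.float64(138.4), np.float64(159.6)]
head 708 centre [-0.4  3.1] slope [ 0.103 -0.004] rms 2.0 zmax per cam [np.float64(138.4), np.float64(159.6)]
```

View pics/b.png

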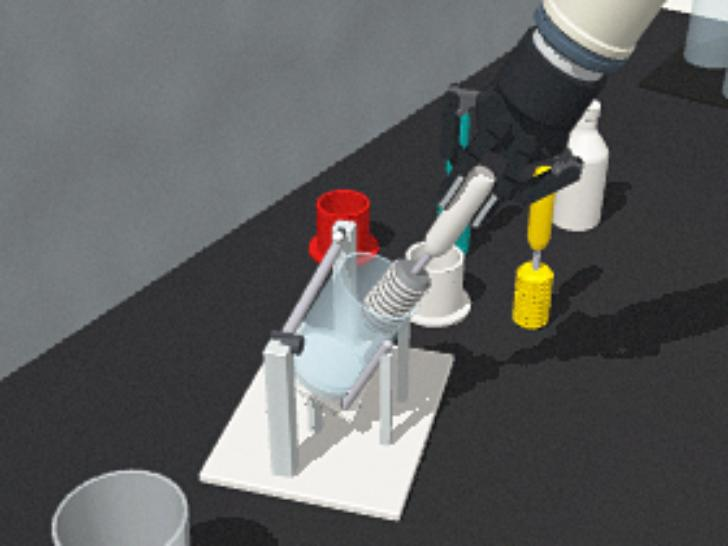

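The head at (395,295) lies along the lower wall, with the neck slightly bent. Now back to the middle and down to the bottom.

Call:
{"op": "step_arm", "data": {"moves": [[[0,1,0,0,0,0,0],[0,1.5,0,0,0,0,0],[0,0,2,0,0,0,0],[0,0,2,0,0,0,0],[0,0,2,0,0,0,0]]]}}

```text
time_s: 14.5
tcp_pos: [0.572, 0.0879, 0.2213]
orientation: [0.133, 0.561, 0.794, 0.189]
force: [0.5, 0.9, -1.4]
finger_gap: 0.0246
grip_force: 59.9
```

Call:
{"op": "step_arm", "data": {"moves": [[[0,0,0.4,0,0,0,0],[0,0,0,0,0,0,0],[0,0,0,0,0,0,0]]]}}

```text
time_s: 14.8
tcp_pos: [0.5738, 0.0884, 0.2207]
orientation: [0.135, 0.561, 0.794, 0.191]
force: [-0.5, 0.4, -1.1]
finger_gap: 0.0244
grip_force: 59.9
```

```bash
python3 f.py
```

```text
cradle xyz mm [-78.7   2.  220.7] F [-0.5  0.4 -1.1] t 14.8
tip bed [-0.4 -0.5 21.4]
F bed -0.79 0.55 -0.8
```

Call:
{"op": "step_arm", "data": {"moves": [[[0,0,0.3,0,0,0,0],[0,0,0.15,0,0,0,0],[0,0,0,0,0,0,0],[0,0,0,0,0,0,0]]]}}

```text
time_s: 15.2
tcp_pos: [0.5759, 0.089, 0.2173]
orientation: [0.135, 0.561, 0.794, 0.191]
force: [-2.6, -0.9, 3.3]
finger_gap: 0.0243
grip_force: 60.2
```

```bash
python3 f.py
```

```text
cradle xyz mm [-76.5   1.9 217.3] F [-2.6 -0.9  3.3] t 15.2
tip bed [ 0.2 -0.7 17.4]
F bed -0.94 0.0 4.16
```

Call:
{"op": "step_arm", "data": {"moves": [[[0,0,-1,0,0,0,0],[0,0,-1,0,0,0,0],[0,1,0,0,0,0,0],[0,1,0,0,0,0,0],[0,0.4,0,0,0,0,0]]]}}

```text
time_s: 15.7
tcp_pos: [0.5877, 0.0933, 0.2448]
orientation: [0.134, 0.561, 0.794, 0.19]
force: [-4.6, -2.4, -0.8]
finger_gap: 0.0247
grip_force: 60.8
```

Call:
{"op": "step_arm", "data": {"moves": [[[0,0,0,0,0,0,0],[0,0,-0.7,0,0,0,0],[0,0,-0.7,0,0,0,0],[0,0,-0.7,0,0,0,0],[0,0,-0.7,0,0,0,0]]]}}

```text
time_s: 16.2
tcp_pos: [0.575, 0.0889, 0.2705]
orientation: [0.135, 0.561, 0.794, 0.191]
force: [-1.2, -0.4, -3.4]
finger_gap: 0.0249
grip_force: 60.1
```

Call:
{"op": "step_arm", "data": {"moves": [[[0,0,-0.7,0,0,0,0],[0,0,-0.7,0,0,0,0],[0,0,-0.6,0,0,0,0],[0,0,0,0,0,0,0],[0,0,0,0,0,0,0]]]}}

```text
time_s: 16.7
tcp_pos: [0.5668, 0.0859, 0.2881]
orientation: [0.135, 0.561, 0.794, 0.191]
force: [-2.0, -1.3, -1.4]
finger_gap: 0.0244
grip_force: 60.3
```

```bash
python3 f.py; python3 bfit.py side
```

```text
cradle xyz mm [-86.    2.  288.1] F [-2.  -1.3 -1.4] t 16.7
tip bed [23.8 -0.5 84.9]
F bed -2.66 -0.53 -0.19
cradle xyz mm [-86.    2.  288.1] F [-2.  -1.3 -1.4] t 16.7
tcp [0.5668 0.0859 0.2881] 0.024377717748465567 60.26969532016665
handle 290 centre [-2.8 -0.9] slope [ 0.007 -0.013] rms 1.1 zmax per cam [np.float64(173.7), np.float64(172.4)]
head 899 centre [-0.4 -1.1] slope [0.103 0.101] rms 2.2 zmax per cam [np.float64(173.7), np.float64(172.4)]
```

Call:
{"op": "step_arm", "data": {"moves": [[[0,0.2,0.4,0,0,0,0],[0,0,-0.4,0,0,0,0],[0,0,0,0,0,0,0],[0,-1.3,0,0,0,0,0],[0,-1.3,0,0,0,0,0]]]}}

```text
time_s: 17.3
tcp_pos: [0.547, 0.0789, 0.2774]
orientation: [0.135, 0.561, 0.794, 0.191]
force: [-0.4, 0.1, -1.9]
finger_gap: 0.0244
grip_force: 59.9
```

Call:
{"op": "step_arm", "data": {"moves": [[[0,0,-2.5,0,0,0,0],[0,0,-3,0,0,0,0],[0,0,-3,0,0,0,0],[0,0,-1.5,0,0,0,0],[0,0,0,0,0,0,0]]]}}

```text
time_s: 17.8
tcp_pos: [0.5041, 0.0635, 0.3695]
orientation: [0.137, 0.561, 0.794, 0.192]
force: [-0.4, 0.3, -1.3]
finger_gap: 0.0248
grip_force: 59.9
```

```bash
python3 f.py
python3 - <<'E'
from w import *
from scipy.optimize import least_squares
C=[]
for n in("scene","side"):
    im,d,m=grab(n);ok=d>0;X=px(m,d)[ok];P=im[ok].astype(int)
    k=(np.hypot(X[:,0]-.663,X[:,1]+.122)<.045)&(X[:,2]>.02)&(X[:,2]<.066)&(P.min(1)>60)&(np.ptp(P,axis=1)<30)
    C.append(X[k])
def res(u,Q):
    r=np.hypot(Q[:,0]-u[0],Q[:,1]-u[1])*1000;return np.minimum(abs(r-34),abs(r-29))
for Q in C+[np.vstack(C)]:
    f=least_squares(res,[.663,-.122],args=(Q,),loss="soft_l1",f_scale=1,diff_step=1e-3);print(len(Q),f.x.round(4),(f.cost/len(Q)).round(2))
E
```

```text
cradle xyz mm [-152.6    1.9  369.5] F [-0.4  0.3 -1.3] t 17.8
tip bed [  2.2  -0.9 187.6]
F bed -0.85 0.39 -1.03
470 [ 0.6637 -0.1232] 0.5
367 [ 0.6634 -0.1222] 0.64
837 [ 0.6635 -0.1228] 0.57
```

Call:
{"op": "step_arm", "data": {"moves": [[[0,0,0,6,0,0,0],[0,0,0,7,0,0,0],[0,0,0,7,0,0,0],[-1,0,0,7,0,0,0],[-3,0.5,0,0,0,0,0]]]}}

```text
time_s: 18.4
tcp_pos: [0.5237, 0.0297, 0.3608]
orientation: [-0.004, 0.575, 0.818, -0.003]
force: [0.5, -0.6, -2.0]
finger_gap: 0.0246
grip_force: 59.9
```

Call:
{"op": "step_arm", "data": {"moves": [[[-3.5,1.5,0,0,0,0,0],[-3.5,1.5,0,0,0,0,0],[-3.5,1.5,0,0,0,0,0],[-3.5,1.5,0,0,0,0,0],[-3,1.5,0,0,0,0,0]]]}}

```text
time_s: 18.9
tcp_pos: [0.6509, -0.109, 0.3622]
orientation: [-0.002, 0.577, 0.817, -0.001]
force: [0.9, 0.8, -0.0]
finger_gap: 0.0244
grip_force: 59.9
```

Call:
{"op": "step_arm", "data": {"moves": [[[-1.6,0.9,0,0,0,0,0],[0,0,0,0,0,0,0],[0,0,0,0,0,0,0],[0,0,0,0,0,0,0]]]}}

```text
time_s: 19.3
tcp_pos: [0.6629, -0.1188, 0.3654]
orientation: [-0.0, 0.577, 0.817, -0.0]
force: [0.0, -0.4, -1.1]
finger_gap: 0.0246
grip_force: 59.9
```

Run:
```python
from bfit import *
s,p,R=bfit()
Rg=Rn.from_matrix(np.c_[YC,XC,-ZW])
tip=p+R.apply(OFF);print("tip",tip.round(4),"turn",(R.inv()*Rg).as_rotvec(degrees=True).round(2),"shift",(Rg.inv().apply(np.array([.6636,-.1201,.16])-p)*100).round(2))
```

```text
cradle xyz mm [ -63.8 -222.9  365.4] F [ 0.  -0.4 -1.1] t 19.3
tcp [ 0.6629 -0.1188  0.3654] 0.024620741737668372 59.91027296287939
handle 232 centre [-2.6 -0.8] slope [-0.011 -0.029] rms 1.1 zmax per cam [np.float64(148.4), np.float64(146.4)]
head 629 centre [-2.4 -1.3] slope [ 0.003 -0.004] rms 1.2 zmax per cam [np.float64(148.4), np.float64(146.4)]
tip [ 0.6627 -0.1214  0.2124] turn [-0.03 -0.04  0.06] shift [-1.500e-01  2.000e-02  2.054e+01]
```

Descend to just above the stand floor, then gently until contact.

Call:
{"op": "step_arm", "data": {"moves": [[[-0.15,0,3,0,0,0,0],[0,0,4,0,0,0,0],[0,0,4,0,0,0,0],[0,0,4,0,0,0,0],[0,0,3,0,0,0,0]]]}}

```text
time_s: 19.9
tcp_pos: [0.6624, -0.1201, 0.1834]
orientation: [-0.001, 0.577, 0.817, -0.0]
force: [-0.3, 0.5, -1.0]
finger_gap: 0.0246
grip_force: 59.9
```

Call:
{"op": "step_arm", "data": {"moves": [[[0,0,1.5,0,0,0,0],[0,0,0.6,0,0,0,0],[0,0,0,0,0,0,0],[0,0,0,0,0,0,0]]]}}

```text
time_s: 20.3
tcp_pos: [0.6645, -0.1212, 0.1675]
orientation: [0.002, 0.577, 0.817, 0.001]
force: [0.8, -0.2, -0.6]
finger_gap: 0.0246
grip_force: 59.9
```

```bash
python3 w.py
```

```text
cradle xyz mm [ -63.1 -225.7  167.5] F [ 0.8 -0.2 -0.6] t 20.3
```

Call:
{"op": "step_arm", "data": {"moves": [[[0,0,0.4,0,0,0,0],[0,0,0.3,0,0,0,0],[0,0,0,0,0,0,0],[0,0,0,0,0,0,0]]]}}

```text
time_s: 20.7
tcp_pos: [0.6641, -0.1213, 0.1592]
orientation: [0.001, 0.577, 0.817, 0.0]
force: [-0.9, -0.2, 2.7]
finger_gap: 0.0246
grip_force: 60.4
```

Call:
{"op": "step_arm", "data": {"moves": [[[0,0,-0.1,0,0,0,0],[0,0,0,0,0,0,0],[0,0,0,0,0,0,40],[0,0,0,0,0,0,60],[0,0,0,0,0,0,100]]]}}

```text
time_s: 21.2
tcp_pos: [0.6633, -0.1209, 0.1578]
orientation: [-0.001, 0.577, 0.817, -0.0]
force: [-0.4, 0.8, -0.0]
finger_gap: 0.062
grip_force: 0.0
```

Call:
{"op": "step_arm", "data": {"moves": [[[0,0,0,0,0,0,100],[0,0,0,0,0,0,100],[0,0,0,0,0,0,100],[0,0,0,0,0,0,100]]]}}

```text
time_s: 21.6
tcp_pos: [0.6636, -0.1211, 0.1587]
orientation: [-0.0, 0.577, 0.817, -0.0]
force: [-0.4, 0.3, -0.1]
finger_gap: 0.0854
grip_force: 0.0
```

Call:
{"op": "step_arm", "data": {"moves": [[[0,0,-2,0,0,0,100],[0,0,-3,0,0,0,100],[0,0,-4,0,0,0,100],[0,0,-4,0,0,0,100],[0,0,-3,0,0,0,100]]]}}

```text
time_s: 22.1
tcp_pos: [0.6635, -0.1211, 0.3222]
orientation: [0.002, 0.577, 0.817, 0.001]
force: [0.6, -0.3, 0.7]
finger_gap: 0.0857
grip_force: 0.0
```

Call:
{"op": "step_arm", "data": {"moves": [[[0,0,0,0,0,0,100],[0,0,0,0,0,0,100],[0,0,0,0,0,0,100],[0,0,0,0,0,0,100],[0,0,0,0,0,0,100]]]}}

```text
time_s: 22.6
tcp_pos: [0.6634, -0.1211, 0.317]
orientation: [-0.001, 0.577, 0.817, -0.001]
force: [-0.5, 0.0, 0.5]
finger_gap: 0.0853
grip_force: 0.0
```

Run:
```python
from w import *
from scipy.optimize import least_squares
s,p,R=show();A=[];J=[]
for n in("scene","side"):
    im,d,m=grab(n);ok=d>0;X=px(m,d)[ok];P=im[ok].astype(int)
    G=np.c_[(X-o)@XC,(X-o)@YC,X[:,2]]*1000
    t=(abs(G[:,0]-9)<14)&(G[:,2]>140)&(G[:,2]<185)
    for y in(-60,60):
        q=t&(abs(G[:,1]-y)<5);print(n,y,q.sum(),np.percentile(G[q,2],[50,90]).round(1))
    w=(P.min(1)>110)&(np.ptp(P,axis=1)<30)&(np.hypot(X[:,0]-.663,X[:,1]+.123)<.04)&(X[:,2]>.115)&(X[:,2]<.23)
    A.append(X[w]);print("top",X[w][:,2].max())
    Y=X-o-[0,0,.065];B=np.c_[Y@BX,Y@YC,Y@BZ]*1000;r=np.hypot(B[:,0],B[:,1]);J.append(B[(B[:,2]>20)&(B[:,2]<122)&(r>32)&(r<50)])
    if n=="scene": cv2.imwrite("pics/end.png",cv2.resize(im[110:290,130:430],None,fx=2.5,fy=2.5)[...,::-1])
Q=np.vstack(A);Q=Q[Q[:,2]<.2]
f=least_squares(lambda v:np.hypot(Q[:,0]-v[0]-v[2]*(Q[:,2]-.15),Q[:,1]-v[1]-v[3]*(Q[:,2]-.15))-.013,[.663,-.123,0,0],loss="soft_l1",f_scale=.001)
print("brush axis",f.x.round(4))
J=np.vstack(J)
g=least_squares(lambda u:(lambda r:np.minimum(abs(r-39),abs(r-43)))(np.hypot(J[:,0]-u[0],J[:,1]-u[1])),[0.1,.1],loss="soft_l1",diff_step=.1)
print("jar offset",g.x.round(2),g.cost/len(J))
```

```text
cradle xyz mm [ -64.1 -225.3  317. ] F [-0.5  0.   0.5] t 22.6
scene -60 20 [160.6 163.3]
scene 60 24 [160.9 164.2]
top 0.210674969099768
side -60 8 [160.8 163.6]
side 60 12 [161.9 163.7]
top 0.2084892159572689
brush axis [ 0.6645 -0.1245 -0.0039  0.0045]
jar offset [-0.18 -0.14] 0.5618522987166763
```

View pics/end.png

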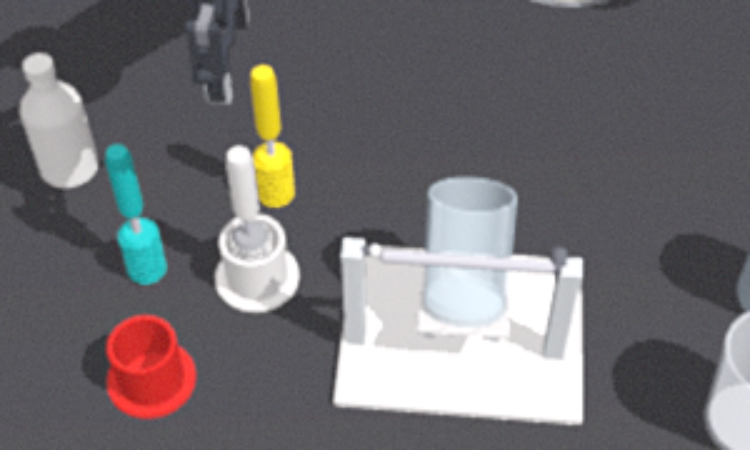

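The brush stands upright in its white stand (245,190). The keeper is shut and level (375–560,255), the jar is seated, and the gripper is clear. Handing in.

```bash
python3 -c "
from rig import robot
print(robot.job_done())"
```

```text
the job is handed in; nothing more can be done
None
```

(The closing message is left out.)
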